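# Weigh a carrier of sintered pellets

### The job

Pick up the open metal sample carrier that has the two loose pellets lying in it (not the empty one of the same make), carry it level so that both pellets stay inside, and set it down gently, standing upright in the middle of the balance's square pan, then let go.

Things in the scene. Friction and masses are not known exactly. Their poses are not given: they have to be found in the camera images.
- carrier: Open stainless steel tray, 130 mm long (x) by 90 wide (y), walls 22 high, 4 thick, floor 4 thick, about 0.25 kg. Mid-floor stands a flat grip tab, 44 long (x), 10 thick (y), its top 75 mm above the underside. Origin: centre of the underside, z up. Flat on the bench with two pellets in it, one each side of the tab; an identical empty tray stands nearby. Trays and balance may be left, middle or right.
- pellet_a: Dark grey metal disc, 24 mm across, 8 mm thick, 25 g, lying loose and flat on the carrier's floor on the +y side of the tab. Origin: centre of its underside; z is its axis.
- pellet_b: A second disc just like the first, loose on the carrier's floor on the -y side of the tab.
- pan (a point): Centre of the top face of the balance's flat square steel pan, 170 x 170 mm, 75 mm above the bench; x, y along the pan's sides, z up. The fixed white balance body below it, 190 mm wide (y), reaches from 155 mm on the -x side (display) to 95 mm on the +x side of this point; nothing stands above the pan.
Things that resemble listed ones, but are neither listed nor needed, are in the scene too. Leave any brown or pink look-alike of the carrier alone.

How it is judged (in metres and radians):
On the way:
1. the carrier is held clear of the bench with both pellets in it (height (world z) of carrier above 0.03 m and contact force between the fingers and carrier above 0.5 N and x of pellet_a in the frame of carrier between -0.066 and 0.066 m and y of pellet_a in the frame of carrier between -0.046 and 0.046 m and z of pellet_a in the frame of carrier between -0.004 and 0.026 m and x of pellet_b in the frame of carrier between -0.066 and 0.066 m and y of pellet_b in the frame of carrier between -0.046 and 0.046 m and z of pellet_b in the frame of carrier between -0.004 and 0.026 m), for 0.2 s.
At the end, for the whole second after the job is handed in: The carrier stands at rest and upright (within 10 degrees) on the balance's pan, its centre within 25 mm of the pan's centre, with both pellets at rest inside it (horizontal distance between carrier and pan below 0.025 m and z of carrier in the frame of pan between -0.006 and 0.006 m and angle between carrier's own z axis and vertical below 0.175 rad and linear speed of carrier below 0.02 m/s and linear speed of each of pellet_a, pellet_b below 0.03 m/s and x of pellet_a in the frame of carrier between -0.066 and 0.066 m and y of pellet_a in the frame of carrier between -0.046 and 0.046 m and z of pellet_a in the frame of carrier between -0.004 and 0.026 m and x of pellet_b in the frame of carrier between -0.066 and 0.066 m and y of pellet_b in the frame of carrier between -0.046 and 0.046 m and z of pellet_b in the frame of carrier between -0.004 and 0.026 m); the robot touches nothing.
It fails at once if a pellet leaves the carrier (not (x of pellet_a in the frame of carrier between -0.066 and 0.066 m and y of pellet_a in the frame of carrier between -0.046 and 0.046 m and z of pellet_a in the frame of carrier between -0.004 and 0.026 m and x of pellet_b in the frame of carrier between -0.066 and 0.066 m and y of pellet_b in the frame of carrier between -0.046 and 0.046 m and z of pellet_b in the frame of carrier between -0.004 and 0.026 m)).
It fails at once if the carrier is tilted more than 20 degrees (angle between carrier's own z axis and vertical above 0.35 rad).
It fails at once if the carrier is dropped: it moves faster than 0.6 m/s (a fall of some 18 mm) out of the fingers (contact force between the fingers and carrier below 0.05 N and linear speed of carrier above 0.6 m/s).
It also fails if it takes over 48 s, if anything falls off the work surface, if the arm or the gripper's body presses on something with over 40 N, if the wrist force passes 120 N, or if a joint passes its speed limit or range.

### The arm

A 6-joint arm with a two-finger parallel gripper is mounted at the origin on the work surface. World frame = base frame: x ahead of the robot, y to its left, z up, the work surface at z = 0. Lengths are in mm, angles in rad, forces in N, time in s.
With the tool pointing down it reaches from about 350 to 975 mm from the base axis. Payload 7.1 kg.
Tool frame: the origin (TCP) lies at the very end of the fingers, on their centre line; the grasp point (between the pads) lies 19 mm behind it (ctrl.grip_point_offset is the distance from the TCP to the grasp point, in mm); z points along the fingers, y is the direction in which the jaws open and shut (so a half turn about z gives the same grasp; the last joint's range is limited). The gripper opens to 88 mm and grips with 3 to 60 N. Pads are 20 mm wide; open, the fingers measure 115 mm over their backs; the gripper's body (75 mm by 178 mm) begins 61 mm behind the grasp point.
Start: joints at [-1.358, 0.423, 1.63, -0, 1.089, -0.019], TCP at [143.6, -608.263, 186.475] pointing down, gripper open.
Joint ranges: [-3, 3], [-0.9, 2.11], [0.09, 2.58], [-1.31, 4.45], [0.11, 2.69], [-2.54, 2.54]. Speed limits (rad/s): [2.39, 2.39, 3.01, 3.14, 3.14, 3.14].

### API

Orientations are given as a rotation vector (axis times angle).
In Python, from workcell import ctrl gives the robot as it stands.
- The arm moves only by the tool move_arm, never from a script. Its argument "increments" is one flat list of numbers, 5 for each row, row after row: the closure in counts, from 0 (fully open) to 255 (shut), then the shift along the tool's x, y, z in mm, then the turn about the tool's z in degrees. In form: [grip, dx, dy, dz, yaw, grip, dx, dy, dz, yaw, ...]. A call has 1 to 12 rows; each row is the pose to reach, as a shift and turn from the pose measured when the call began, along the tool's axes at that moment; what a row does not reach only later rows make up. A row lasts 1/8 s, in which the tool goes at most 62.5 mm and 10.7 degrees, less where a joint would pass 70% of its speed; a pose out of reach is approached as far as the arm can. A call with a gripper value outside its range is refused whole. The fingers move at their own pace and stop on an object; the grip force is fixed at half the most. Time passes only in rows, so rows that repeat a pose let the fingers close. It gives the time, the measured TCP pose, the force and the opening at its end, in the units of the state.
- ctrl.get_obs(): the state, without advancing time (a new reading comes with each control period).
- ctrl.get_image(name): name is "scene" or "side" or "wrist"; returns a dict with "frame" (400x640x3 uint8, red, green, blue), "vertical_fov" (degrees; the focal length in pixels is half the picture's height over the tangent of half this angle, whatever the lens; pixels are square), "cx", "cy" (the principal point, pixels), "pose" (4x4, takes a point from camera to world coordinates); the wrist camera has in their place "mount" (4x4, takes a point from camera to tool coordinates, whose origin is the TCP and whose axes are the flange's). Camera axes: x right, y down, z forward; pixel columns grow to the right and rows downward; lengths in mm; the calibration is good to about 2 mm. A picture is of the moment at which its call begins: read the wrist's pose just before it. There is no depth.
- ctrl.close_job(): hands the job in, once; it reports no verdict.
The state is a dict: "t": time; "qpos": joint angles; "qvel": joint speeds; "joint_torque": joint torques, N m; "ee_pos": TCP position; "orientation": TCP orientation; "ft_force": force on the tool from outside, world axes, zero at the start; "moment": the same for the moment, N m; "width": finger opening in mm.
Only numpy, scipy, OpenCV 4.12 (cv2) and the standard library are available. Lean on these libraries where they do the work, as an engineer would, in place of code of your own. Each camera call takes 0.05 s, during which the arm holds its last target.

## Working session

There is one attempt and no reset: what is moved stays moved. The work goes in short steps, Python scripts to look and compute and a tool call to move; the robot and the scene stay as the last step left them, time stands still between calls to the robot, and variables do not carry over. Pictures are saved under pics/ and viewed, and the job is handed in when it is done.

Besides the shell and the picture viewer there is one more tool, called by a JSON object that holds its "fn" and its "kwargs", one argument or row to a line. move_arm: Moves the arm, as the interface text tells. Its arguments: {"type":"object","properties":{"increments":{"type":"array","items":{"type":"number"}}},"required":["increments"]}

```bash
mkdir -p pics; python3 - <<'E'
from workcell import ctrl
import cv2
o=ctrl.get_obs();print(o)
for n in ["scene","side","wrist"]:
    d=ctrl.get_image(n)
    cv2.imwrite(f"pics/{n}0.png",d["frame"][:,:,::-1])
    print(n,{k:v for k,v in d.items() if k!="frame"})
E
```

```text
{'t': 0.0, 'qpos': array([-1.35802005e+00,  4.23844766e-01,  1.63067516e+00, -4.86824419e-06,
        1.08857109e+00, -1.90087873e-02]), 'qvel': array([-0.00088155,  0.00066136, -0.00014145,  0.00044522, -0.00013199,
        0.00061432]), 'joint_torque': array([ 4.75510955e-03, -5.44612849e+01, -2.73663175e+01,  6.46947906e-02,
        2.28150305e-02, -1.16948067e-04]), 'ee_pos': array([ 143.46429597, -607.69891067,  185.70510572]), 'orientation': array([-3.11903743e+00, -3.63103785e-01,  2.34300285e-04]), 'ft_force': array([-0.35613973,  0.55347172, -0.41697208]), 'moment': array([ 0.02621742, -0.00630909,  0.02522753]), 'width': 87.91420317325418}
scene {'vertical_fov': 54.766782179200305, 'cx': 320.2706123749184, 'cy': 199.34705417723976, 'pose': array([[-7.87216806e-01,  5.19537313e-01, -3.32220830e-01,
         8.05940643e+02],
       [ 6.16625439e-01,  6.70080665e-01, -4.13237184e-01,
         5.86903984e+02],
       [ 7.92261851e-03, -5.30163072e-01, -8.47858685e-01,
         1.03682156e+03],
       [ 0.00000000e+00,  0.00000000e+00,  0.00000000e+00,
         1.00000000e+00]])
[... 188 characters left out ...]
       [-5.30016437e-01,  5.36535639e-01, -6.56667408e-01,
         8.09278459e+02],
       [ 1.62274684e-02, -7.67824263e-01, -6.40454971e-01,
         7.35025762e+02],
       [ 0.00000000e+00,  0.00000000e+00,  0.00000000e+00,
         1.00000000e+00]])}
wrist {'vertical_fov': 69.87455954528417, 'cx': 323.1645917744216, 'cy': 197.33975202360668, 'mount': array([[-1.08420924e-03, -9.70004967e-01, -2.43082678e-01,
         6.57169404e+01],
       [ 9.99999411e-01, -1.04063175e-03, -3.07675707e-04,
        -1.47390551e-01],
       [ 4.54874110e-05, -2.43082868e-01,  9.70005524e-01,
        -1.98420717e+02],
       [ 0.00000000e+00,  0.00000000e+00,  0.00000000e+00,
         1.00000000e+00]])}
```

View pics/scene0.png

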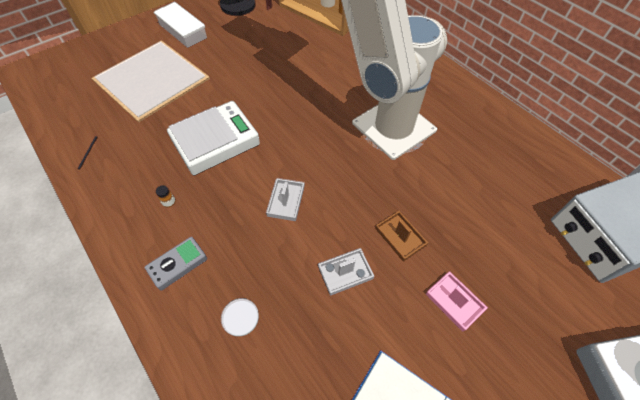

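View pics/side0.png

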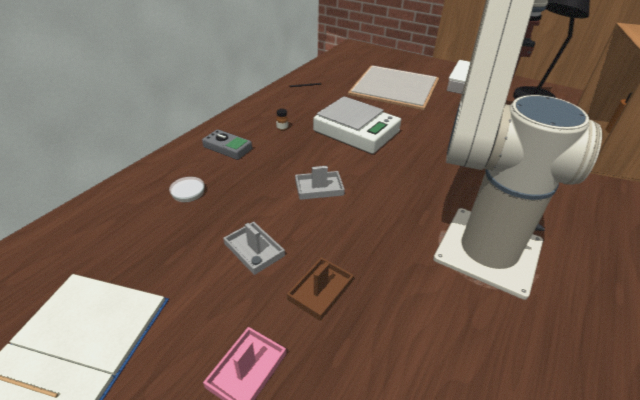

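View pics/wrist0.png

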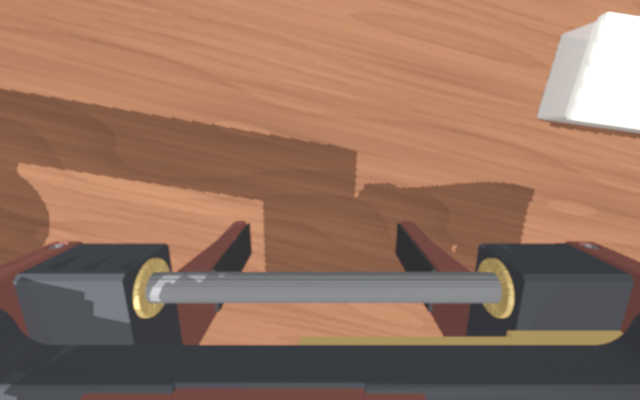

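The scene view shows the loaded tray at about (346,271), with two dark pellets at (330,267) and (361,273). The empty tray is at (286,199) and the balance pan at about (203,133). In the side view the loaded tray is at (254,246) and the pan at (352,113). I'll zoom in on these for measurement.

```bash
python3 - <<'E'
import cv2,numpy as np
s=cv2.imread("pics/scene0.png");d=cv2.imread("pics/side0.png")
a=cv2.resize(s[240:300,306:386],None,fx=5,fy=5,interpolation=cv2.INTER_CUBIC)
b=cv2.resize(s[95:175,160:265],None,fx=3.8,fy=3.8,interpolation=cv2.INTER_CUBIC)
c=cv2.resize(d[215:275,214:294],None,fx=5,fy=5,interpolation=cv2.INTER_CUBIC)
e=cv2.resize(d[90:155,305:405],None,fx=4,fy=4,interpolation=cv2.INTER_CUBIC)
C=np.zeros((600,800,3),np.uint8)
for im,(y,x) in ((a,(0,0)),(b,(0,400)),(c,(300,0)),(e,(305,400))):
    h,w=im.shape[:2];h=min(h,600-y);w=min(w,800-x);C[y:y+h,x:x+w]=im[:h,:w]
cv2.imwrite("pics/zoom0.png",C)
E
```

```text
(no output)
```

View pics/zoom0.png

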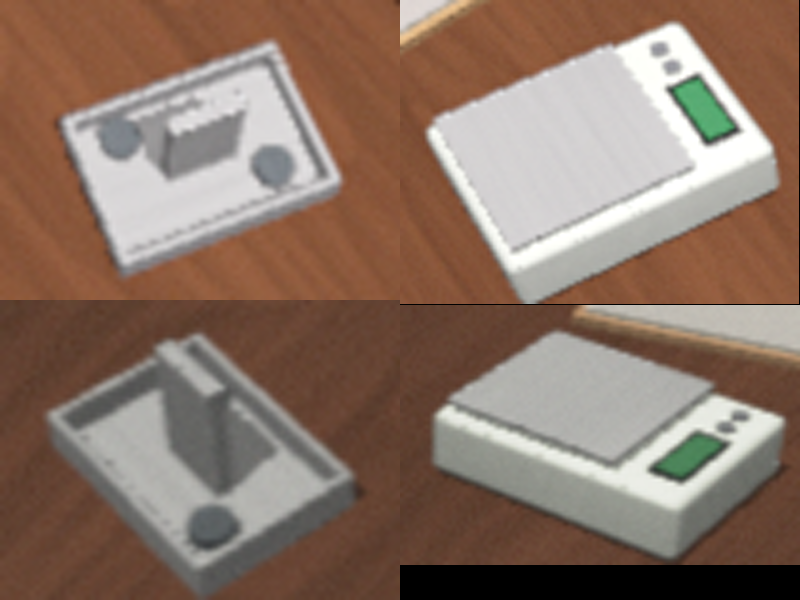

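```bash
cat > h.py <<'E'
import numpy as np,cv2
from workcell import ctrl
from scipy.spatial.transform import Rotation as R
def ray(d,uv,z,pose=None):
    P=d["pose"] if pose is None else pose
    f=200/np.tan(np.radians(d["vertical_fov"]/2))
    uv=np.atleast_2d(np.asarray(uv,float))
    v=np.c_[(uv[:,0]-d["cx"])/f,(uv[:,1]-d["cy"])/f,np.ones(len(uv))]@P[:3,:3].T
    o=P[:3,3]
    return o+v*((z-o[2])/v[:,2])[:,None]
def wpose(o,d):
    T=np.eye(4);T[:3,:3]=R.from_rotvec(o["orientation"]).as_matrix();T[:3,3]=o["ee_pos"]
    return T@d["mount"]
def rep(n,P):
    P=P[:,:2];print(n,"ctr",P.mean(0).round(1));e=np.roll(P,-1,0)-P
    print("  sides",np.linalg.norm(e,axis=1).round(1),"ang",np.degrees(np.arctan2(e[:,1],e[:,0])).round(1))
E
python3 - <<'E'
from h import *
S=ctrl.get_image("scene");D=ctrl.get_image("side")
def z(p,o,k): return np.array(p)/k+np.array(o)-0.5+0.5/k
rep("tray scene",ray(S,z([(62,120),(275,43),(340,183),(123,268)],(306,240),5),22))
rep("tray side",ray(D,z([(48,114),(195,35),(355,186),(205,282)],(214,215),5),22))
rep("pan scene",ray(S,z([(32,123),(212,46),(292,168),(113,250)],(160,95),3.8),75))
rep("pan side",ray(D,z([(48,97),(160,25),(315,80),(213,161)],(305,90),4),75))
print(ray(S,z([(119,138),(272,166)],(306,240),5),12),ray(D,z([(213,223)],(214,215),5),12))
# tab top z=75
print("tab scene",ray(S,z([(165,125),(178,138),(246,108),(232,95)],(306,240),5),75).round(1))
print("tab side",ray(D,z([(155,45),(173,40),(230,85),(215,97)],(214,215),5),75).round(1))
o=ctrl.get_obs();print(R.from_rotvec(o["orientation"]).as_matrix().round(3),o["t"])
E
```

```text
tray scene ctr [495.1 318.1]
  sides [131.3  89.9 129.8  91.2] ang [ 163.2   72.2  -16.2 -106.8]
tray side ctr [491.8 318.8]
  sides [ 87.8 136.5  88.  138.3] ang [-106.7  162.8   74.5  -17.3]
pan scene ctr [ 575.3 -322.5]
  sides [171.4 169.3 163.2 168.4] ang [175.3  83.6  -5.  -93.6]
pan side ctr [ 570.7 -324.3]
  sides [177.5 167.9 175.6 170. ] ang [-94.3 173.5  86.4  -5.8]
[[523.23964335 280.92766282  12.        ]
 [466.04141948 346.54828641  12.        ]] [[463.08676484 345.45876227  12.        ]]
tab scene [[516.7 309.   75. ]
 [515.9 318.9  75. ]
 [476.4 328.2  75. ]
 [477.4 317.9  75. ]]
tab side [[517.6 313.3  75. ]
 [512.6 305.9  75. ]
 [470.9 315.1  75. ]
 [471.8 325.1  75. ]]
[[ 0.973  0.23  -0.   ]
 [ 0.23  -0.973  0.001]
 [-0.    -0.001 -1.   ]] 0.25
```

Both views agree. The tray centre is about (494,318) with its long axis at −17°, and its measured sides are about 131x90. The pan centre is about (573,−323), yaw about −5°. I'll go round via (500,−250) at the present height while turning the tool.

{"fn": "move_arm", "kwargs": {
  "increments": [0,36,-22,0,-10,0,72,-44,0,-20,0,108,-66,0,-30,0,144,-88,0,-40,0,180,-110,0,-50,0,216,-132,0,-60,0,252,-154,0,-70,0,288,-176,0,-80,0,324,-198,0,-90,0,360,-220,0,-100,0,396,-242,0,-110,0,429,-266,0,-120]
}}

```text
t: 1.75
ee_pos: [501.0, -249.5, 186.3]
orientation: [-1.237, -2.888, -0.001]
ft_force: [0.2, -0.5, 0.4]
width: 87.8
```

```bash
python3 - <<'E'
from h import *
o=ctrl.get_obs();M=R.from_rotvec(o["orientation"]).as_matrix();print(o["t"],o["ee_pos"],o["qpos"].round(2));print(M.round(3))
d=ctrl.get_image("wrist");cv2.imwrite("pics/wrist1.png",d["frame"][:,:,::-1])
for T,y in (((494,318,190),163.2),):
    print(M.T@(np.array(T)-o["ee_pos"]), y-np.degrees(np.arctan2(M[1,0],M[0,0])))
E
```

```text
1.75 [ 500.97637711 -249.51384336  186.3225904 ] [-0.48  0.33  1.78  0.    1.04 -1.25]
[[-0.69   0.724  0.   ]
 [ 0.724  0.69   0.001]
 [ 0.     0.    -1.   ]]
[415.66766983 386.4495306   -3.36216423] 29.58187552077473
```

View pics/wrist1.png

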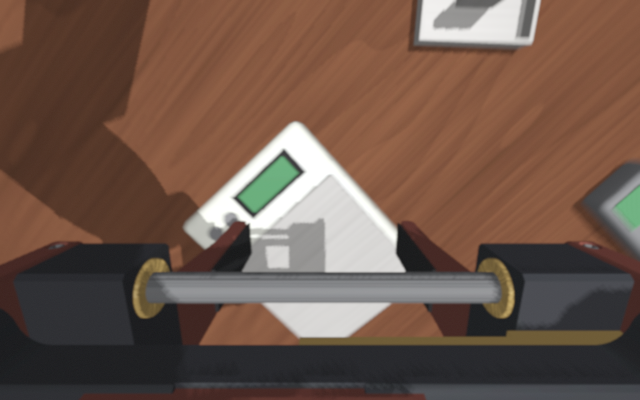

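The wrist view shows the balance under the fingers, with its display corner at the upper left, and the empty tray's edge at the top. Next I'll stop 100 mm short of the loaded tray along the tool's x, so it lies in the clear part of the wrist picture.

```bash
python3 - <<'E'
from h import *
o=ctrl.get_obs();M=R.from_rotvec(o["orientation"]).as_matrix()
print(M.T@(np.array((590,289,186))-o["ee_pos"]))
E
```

```text
[324.40289622 434.94396232   1.55043237]
```

{"fn": "move_arm", "kwargs": {
  "increments": [0,27,36,0,-3,0,54,72,0,-5,0,81,108,0,-8,0,108,145,0,-10,0,135,181,0,-13,0,162,217,0,-15,0,189,253,0,-18,0,216,290,0,-20,0,243,326,0,-23,0,270,362,0,-26,0,297,400,0,-29,0,324,435,0,-30]
}}

```text
t: 3.3
ee_pos: [590.5, 290.1, 187.5]
orientation: [0.434, 3.11, 0.003]
ft_force: [0.0, -0.7, -0.3]
width: 87.7
```

```bash
python3 - <<'E'
from h import *
o=ctrl.get_obs();d=ctrl.get_image("wrist");cv2.imwrite("pics/wrist2.png",d["frame"][:,:,::-1])
M=R.from_rotvec(o["orientation"]).as_matrix();print(o["t"],o["ee_pos"],o["qpos"].round(2),o["qvel"].round(3));print(M.round(3))
np.savez("w2.npz",pos=o["ee_pos"],ori=o["orientation"])
E
```

```text
3.3 [590.4691487  290.13911806 187.47846249] [ 0.44  0.47  1.55  0.    1.12 -0.86] [ 0.463  0.279 -0.454 -0.003  0.174  0.335]
[[-0.962  0.273  0.002]
 [ 0.273  0.962  0.002]
 [-0.001  0.002 -1.   ]]
```

View pics/wrist2.png

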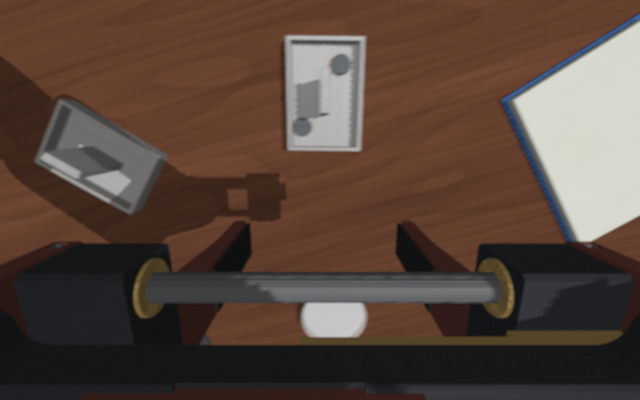

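The wrist view shows the loaded tray clear at about (324,94), with pellets at (341,64) and (302,127). The arm was still moving for that frame, so I'll retake it settled and mask the tray rim.

```bash
python3 - <<'E'
from h import *
for i in range(6): ctrl.get_image("side")
o=ctrl.get_obs();d=ctrl.get_image("wrist");f=d["frame"];cv2.imwrite("pics/wrist3.png",f[:,:,::-1])
M=R.from_rotvec(o["orientation"]).as_matrix();print(o["t"],o["ee_pos"],o["qvel"].round(3));print(M.round(3))
hsv=cv2.cvtColor(f,cv2.COLOR_RGB2HSV)
m=((hsv[...,1]<60)&(hsv[...,2]>60)).astype(np.uint8)*255
m=cv2.morphologyEx(m,cv2.MORPH_CLOSE,np.ones((3,3)))
P=wpose(o,d)
for c in cv2.findContours(m,cv2.RETR_EXTERNAL,cv2.CHAIN_APPROX_NONE)[0]:
    x,y,w,h=cv2.boundingRect(c)
    if cv2.contourArea(c)>2000 and y+h<260:
        print(x,y,w,h); 
        if 250<x<350:
            r=ray(d,c[:,0,:],22,P)[:,:2].astype(np.float32)
            q=cv2.minAreaRect(r);print(q);rep("w",cv2.boxPoints(q))
T=ctrl.get_image
# dark outline of tab / pellets: zoom
x0,y0=270,20
cv2.imwrite("pics/wz.png",cv2.resize(f[y0:y0+150,x0:x0+120,::-1],None,fx=4,fy=4,interpolation=cv2.INTER_CUBIC))
E
```

```text
3.65 [590.12759329 287.40614942 187.47417673] [-0.004 -0.002 -0.001  0.    -0.001 -0.   ]
[[-0.961  0.275  0.001]
 [ 0.275  0.961  0.001]
 [-0.001  0.002 -1.   ]]
35 99 133 116
285 35 81 117
((493.3896789550781, 317.2044372558594), (92.96096801757812, 132.15113830566406), 73.46236419677734)
w ctr [493.4 317.2]
  sides [132.2  93.  132.2  93. ] ang [ -16.5   73.5  163.5 -106.5]
509 20 131 228
```

View pics/wz.png

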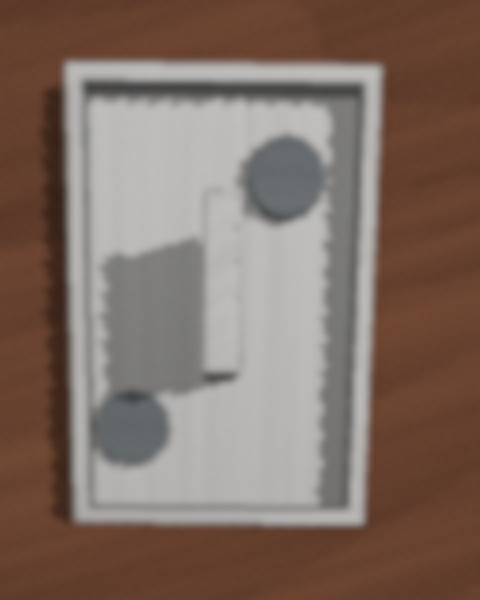

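```bash
python3 - <<'E'
from h import *
o=ctrl.get_obs();d=ctrl.get_image("wrist");P=wpose(o,d)
c=ray(d,[(269.6+222/4,19.6+282/4),(269.6+222/4,19.6+188/4),(269.6+222/4,19.6+375/4)],75,P);print(c)
M=R.from_rotvec(o["orientation"]).as_matrix()
for t in ((493.5,317.5,187),(*c[0,:2],187)): print(M.T@(np.array(t)-o["ee_pos"]))
E
```

```text
[[493.3362162  317.4638885   75.        ]
 [471.94672985 323.57827608  75.        ]
 [515.3078618  311.18308519  75.        ]]
[101.30381552   2.31185746   0.50362306]
[101.45132099   2.23203746   0.5033494 ]
```

The tab top, at (493.3,317.5), agrees with the rim centre to within 0.3 mm. I'll move over it, then go down to a TCP height of about 37 mm, which is clear of the 22 mm walls.

{"fn": "move_arm", "kwargs": {
  "increments": [0,35,1,0,0,0,70,2,0,0.5,0,101,2,0,0.5,0,101,2,0,0.5,0,101,2,30,0.5,0,101,2,60,0.5,0,101,2,90,0.5,0,101,2,110,0.5,0,101,2,130,0.5,0,101,2,142,0.5,0,101,2,150,0.5,0,101,2,150,0.5]
}}

```text
t: 5.25
ee_pos: [494.2, 317.2, 37.4]
orientation: [0.451, 3.108, 0.003]
ft_force: [-0.9, -0.8, 1.1]
width: 88.1
```

```bash
python3 - <<'E'
from h import *
o=ctrl.get_obs();print(o["t"],o["ee_pos"],o["ft_force"])
a=ctrl.get_image("wrist")["frame"];b=ctrl.get_image("side")["frame"]
cv2.imwrite("pics/g1.png",np.hstack([cv2.resize(a,(400,250)),cv2.resize(b[150:300,180:420],(400,250))])[:,:,::-1])
E
```

```text
5.25 [494.23452471 317.23138588  37.3684954 ] [-0.92372585 -0.84438325  1.13705709]
```

View pics/g1.png

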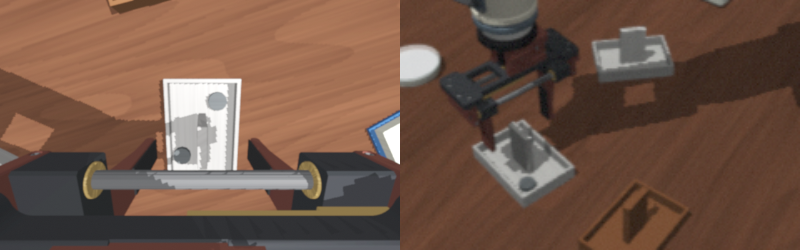

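The fingers straddle the tab, centred and above the walls. Closing on it now.

{"fn": "move_arm", "kwargs": {
  "increments": [100,0,0,0,0,150,0,0,0,0,200,0,0,0,0,255,0,0,0,0,255,0,0,0,0,255,0,0,0,0,255,0,0,0,0,255,0,0,0,0]
}}

```text
t: 6.35
ee_pos: [494.6, 317.7, 38.1]
orientation: [0.45, 3.107, 0.004]
ft_force: [-0.1, 0.0, -0.4]
width: 11.4
```

{"fn": "move_arm", "kwargs": {
  "increments": [255,0,0,0,0,255,0,0,0,0,255,0,0,-2,0,255,0,0,-5,0,255,0,0,-9,0,255,0,0,-14,0,255,0,0,-20,0,255,0,0,-26,0,255,0,0,-32,0,255,0,0,-36,0,255,0,0,-38,0,255,0,0,-38,0]
}}

```text
t: 7.85
ee_pos: [494.5, 317.6, 76.2]
orientation: [0.45, 3.107, 0.004]
ft_force: [-0.3, 1.6, -3.5]
width: 8.2
```

```bash
python3 - <<'E'
from h import *
o=ctrl.get_obs();print(o["t"],o["ee_pos"],o["ft_force"],o["moment"],o["width"])
a=ctrl.get_image("wrist")["frame"];b=ctrl.get_image("side")["frame"]
cv2.imwrite("pics/g2.png",np.hstack([cv2.resize(a,(400,250)),cv2.resize(b[150:300,180:420],(400,250))])[:,:,::-1])
E
```

```text
7.85 [494.46565048 317.60331572  76.20400996] [-0.29860012  1.55603099 -3.45337999] [ 0.05494951 -0.13088552  0.03128334] 8.201852077944027
```

View pics/g2.png

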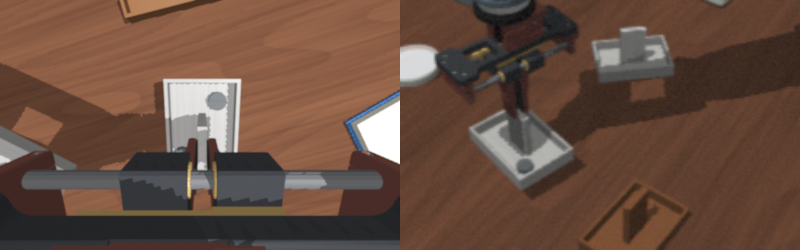

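The tray is lifted level with a load of about 3 N, and both pellets are still inside. Raising it smoothly.

{"fn": "move_arm", "kwargs": {
  "increments": [255,0,0,-3,0,255,0,0,-9,0,255,0,0,-18,0,255,0,0,-30,0,255,0,0,-44,0,255,0,0,-58,0,255,0,0,-72,0,255,0,0,-86,0,255,0,0,-98,0,255,0,0,-107,0,255,0,0,-112,0,255,0,0,-114,0]
}}

```text
t: 9.45
ee_pos: [494.1, 317.2, 190.0]
orientation: [0.45, 3.107, 0.003]
ft_force: [0.2, -0.2, -3.3]
width: 8.1
```

```bash
python3 - <<'E'
from h import *
o=ctrl.get_obs();M=R.from_rotvec(o["orientation"]).as_matrix();print(o["t"],o["ee_pos"],o["ft_force"],o["width"])
print(M.round(3),M.T@(np.array((573,-323,190))-o["ee_pos"]))
E
```

```text
9.45 [494.05541628 317.24815438 190.03579308] [ 0.24700204 -0.18440142 -3.30468065] 8.07913202526867
[[-0.959  0.284  0.002]
 [ 0.284  0.959  0.002]
 [-0.001  0.002 -1.   ]] [-257.4005383  -591.51821785   -1.05289779]
```

{"fn": "move_arm", "kwargs": {
  "increments": [255,-2,-4,0,0,255,-6,-13,0,0,255,-12,-28,0,0,255,-22,-50,0,0,255,-32,-74,0,0,255,-43,-100,0,0,255,-55,-126,0,0,255,-65,-150,0,0,255,-74,-171,0,0,255,-81,-185,0,0,255,-84,-193,0,0,255,-86,-197,0,0]
}}

```text
t: 10.95
ee_pos: [520.6, 103.6, 189.7]
orientation: [0.451, 3.107, 0.004]
ft_force: [0.2, 0.4, -4.7]
width: 8.0
```

{"fn": "move_arm", "kwargs": {
  "increments": [255,-2,-4,0,0,255,-6,-13,0,0,255,-12,-28,0,0,255,-22,-50,0,0,255,-32,-74,0,0,255,-43,-100,0,0,255,-55,-126,0,0,255,-65,-150,0,0,255,-74,-171,0,0,255,-81,-185,0,0,255,-84,-193,0,0,255,-86,-197,0,0]
}}

```text
t: 12.45
ee_pos: [546.9, -110.0, 189.2]
orientation: [0.451, 3.108, 0.004]
ft_force: [0.1, -0.1, -3.3]
width: 8.2
```

```bash
python3 - <<'E'
from h import *
o=ctrl.get_obs();M=R.from_rotvec(o["orientation"]).as_matrix();print(o["t"],o["ee_pos"],o["ft_force"],o["width"])
d=ctrl.get_image("wrist");a=d["frame"];b=ctrl.get_image("scene")["frame"]
cv2.imwrite("pics/c1.png",np.hstack([cv2.resize(a,(400,250)),cv2.resize(b[60:260,120:440],(400,250))])[:,:,::-1])
cv2.imwrite("pics/c1w.png",a[:,:,::-1])
print(M.T@(np.array((573,-323,190))-o["ee_pos"]))
E
```

```text
12.45 [ 546.90295323 -110.00985148  189.1777813 ] [ 0.05850657 -0.13947269 -3.31097836] 8.191718500457304
[ -85.59819869 -196.76866826   -1.25492364]
```

View pics/c1.png

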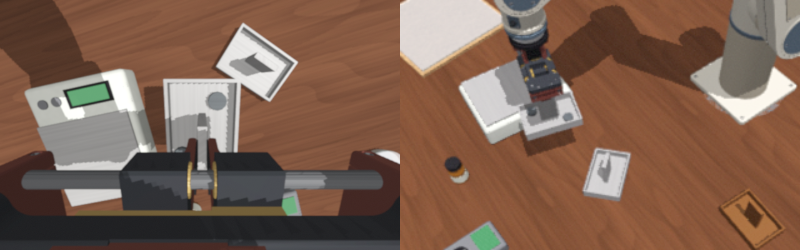

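The wrist view shows the held tray with its pellet in place, and the pan's top-left corner at about (37,124) on the balance to the left. The scene view shows the tray beside the pan, level. Last leg, turning the tray to line up with the pan.

{"fn": "move_arm", "kwargs": {
  "increments": [255,-2,-4,0,0,255,-6,-13,0,-1,255,-12,-28,0,-2,255,-22,-50,0,-3,255,-32,-74,0,-4,255,-43,-100,0,-5,255,-55,-126,0,-6,255,-65,-150,0,-7,255,-74,-171,0,-8,255,-81,-185,0,-9,255,-84,-193,0,-10,255,-86,-197,0,-11]
}}

```text
t: 14.05
ee_pos: [573.4, -323.2, 188.7]
orientation: [0.149, 3.137, 0.004]
ft_force: [-0.8, -0.3, -2.9]
width: 7.9
```

```bash
python3 - <<'E'
from h import *
o=ctrl.get_obs();M=R.from_rotvec(o["orientation"]).as_matrix();print(o["t"],o["ee_pos"],o["ft_force"],o["width"])
d=ctrl.get_image("wrist");a=d["frame"];b=ctrl.get_image("scene")["frame"];s=ctrl.get_image("side")["frame"]
cv2.imwrite("pics/c2.png",np.vstack([np.hstack([cv2.resize(a,(400,250)),cv2.resize(b[60:260,120:440],(400,250))]),np.hstack([cv2.resize(s[50:200,280:520],(400,250)),cv2.resize(b[90:190,150:310],(400,250))])])[:,:,::-1])
cv2.imwrite("pics/c2w.png",a[:,:,::-1]);cv2.imwrite("pics/c2s.png",b[:,:,::-1])
print(M.round(3),M.T@(np.array((573,-323,190))-o["ee_pos"]))
E
```

```text
14.05 [ 573.37304215 -323.15352803  188.65748011] [-0.78692027 -0.32853608 -2.8764638 ] 7.935998204168336
[[-0.995  0.095  0.001]
 [ 0.095  0.995  0.002]
 [-0.001  0.003 -1.   ]] [ 0.38431507  0.12090137 -1.34267484]
```

View pics/c2.png

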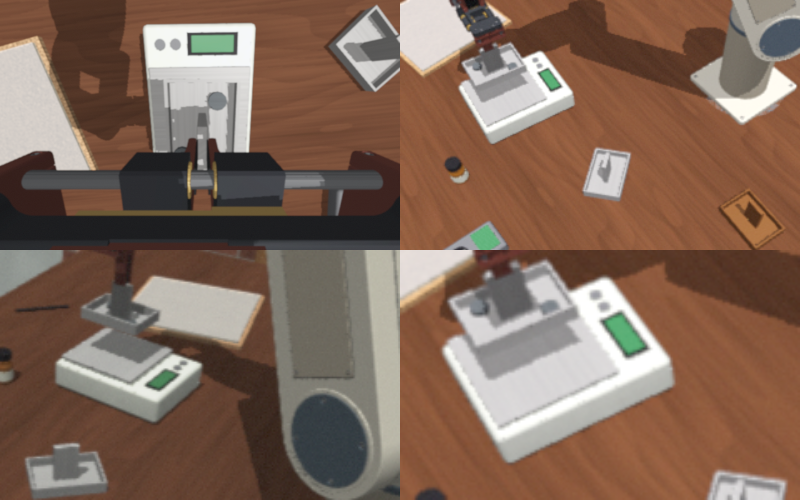

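View pics/c2w.png

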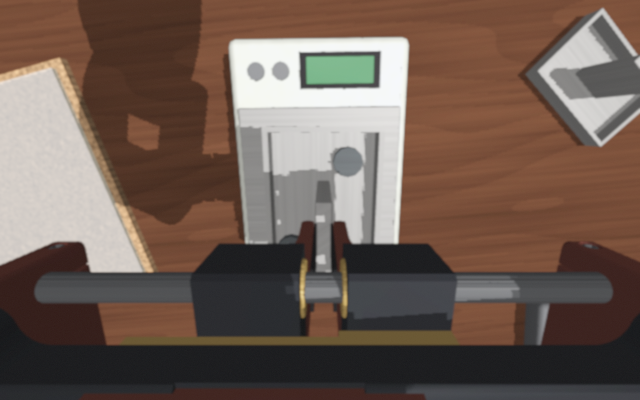

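The wrist view shows the tray over the pan, aligned with it. The pan's far corners are at about (239,109) and (400,107). I'll check the pan centre from these.

```bash
python3 - <<'E'
from h import *
for i in range(3): ctrl.get_image("side")
o=ctrl.get_obs();d=ctrl.get_image("wrist");P=wpose(o,d);print(o["ee_pos"])
c=ray(d,[(239,109),(400,107)],75,P)[:,:2];print(c,np.linalg.norm(c[0]-c[1]))
e=(c[1]-c[0])/np.linalg.norm(c[1]-c[0]);print("centre",c.mean(0)+85*np.array([-e[1],e[0]])*-1,c.mean(0)+85*np.array([-e[1],e[0]]))
E
```

```text
[ 573.52036334 -322.50489604  188.8683485 ]
[[ 482.53527021 -401.56770497]
 [ 496.74837555 -234.31264221]] 167.85788150101615
centre [ 574.33656708 -325.13741654] [ 404.94707869 -310.74293064]
```

The wrist estimate of the pan centre, (574.3,−325.1), agrees within 3 mm. I'll go down most of the way first. Contact is expected at TCP z of about 113.

{"fn": "move_arm", "kwargs": {
  "increments": [255,0,-1,2,0,255,0,-2,6,0,255,0,-2,12,0,255,0,-2,20,0,255,0,-2,29,0,255,0,-2,38,0,255,0,-2,47,0,255,0,-2,55,0,255,0,-2,61,0,255,0,-2,65,0,255,0,-2,67,0,255,0,-2,68,0]
}}

```text
t: 15.9
ee_pos: [573.6, -324.5, 121.0]
orientation: [0.15, 3.136, 0.003]
ft_force: [0.8, 0.3, -3.5]
width: 8.3
```

```bash
python3 - <<'E'
from h import *
b=ctrl.get_image("scene")["frame"];s=ctrl.get_image("side")["frame"]
o=ctrl.get_obs();print(o["t"],o["ee_pos"],o["ft_force"],o["width"])
cv2.imwrite("pics/d1.png",np.hstack([cv2.resize(s[60:180,280:440],(400,300)),cv2.resize(b[80:185,150:290],(400,300))])[:,:,::-1])
E
```

```text
16.0 [ 573.51261002 -324.44028187  120.97628685] [-0.33719869 -0.44305528 -3.98988544] 8.335873096735503
```

View pics/d1.png

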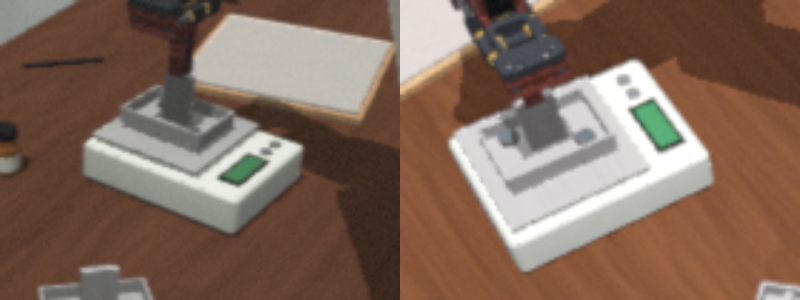

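The tray sits just above the pan, roughly centred, with both pellets inside. The last millimetres go slowly.

{"fn": "move_arm", "kwargs": {
  "increments": [255,0,0,1,0,255,0,0,2,0,255,0,0,3,0,255,0,0,4,0,255,0,0,5,0,255,0,0,5.5,0,255,0,0,6,0,255,0,0,6.5,0,255,0,0,6.5,0]
}}

```text
t: 17.12
ee_pos: [573.5, -324.4, 114.5]
orientation: [0.15, 3.136, 0.004]
ft_force: [0.0, -0.5, -3.4]
width: 8.0
```

{"fn": "move_arm", "kwargs": {
  "increments": [255,0,0,0.5,0,255,0,0,1,0,255,0,0,1.2,0,255,0,0,1.5,0,255,0,0,1.5,0]
}}

```text
t: 17.75
ee_pos: [573.5, -324.4, 113.1]
orientation: [0.15, 3.136, 0.004]
ft_force: [-0.5, 0.1, -2.5]
width: 8.2
```

{"fn": "move_arm", "kwargs": {
  "increments": [255,0,0,0.3,0,255,0,0,0.6,0,255,0,0,0.6,0]
}}

```text
t: 18.12
ee_pos: [573.6, -324.5, 113.0]
orientation: [0.15, 3.136, 0.003]
ft_force: [-3.1, 1.1, 3.2]
width: 8.3
```

The force went from −3.4 to +3.2 N at z 113, so the tray is resting on the pan. Opening the gripper.

{"fn": "move_arm", "kwargs": {
  "increments": [215,0,0,0,0,200,0,0,0,0,180,0,0,0,0,140,0,0,0,0,100,0,0,0,0,60,0,0,0,0,60,0,0,0,0,60,0,0,0,0]
}}

```text
t: 19.12
ee_pos: [573.6, -324.4, 113.0]
orientation: [0.15, 3.136, 0.003]
ft_force: [-0.2, 0.1, -0.7]
width: 66.8
```

```bash
python3 - <<'E'
from h import *
b=ctrl.get_image("scene")["frame"];s=ctrl.get_image("side")["frame"]
o=ctrl.get_obs();print(o["t"],o["ee_pos"],o["ft_force"],o["width"])
cv2.imwrite("pics/d2.png",np.hstack([cv2.resize(s[60:180,280:440],(400,300)),cv2.resize(b[80:185,150:290],(400,300))])[:,:,::-1])
E
```

```text
19.225 [ 573.58042083 -324.4585915   112.9570532 ] [-0.4255402   0.16846021  1.00415792] 67.24588381128706
```

View pics/d2.png

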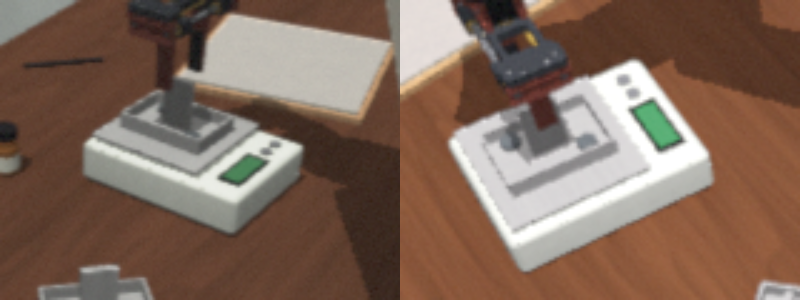

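The tray stands free on the pan with the fingers open well clear of the tab. Rising straight up, then backing off for a final look.

{"fn": "move_arm", "kwargs": {
  "increments": [60,0,0,-3,0,60,0,0,-10,0,60,0,0,-20,0,60,0,0,-35,0,60,0,0,-55,0,60,0,0,-75,0,60,0,0,-95,0,60,0,0,-110,0,60,-40,0,-120,0,60,-80,0,-120,0,60,-110,0,-120,0,60,-110,0,-120,0]
}}

```text
t: 20.72
ee_pos: [684.0, -334.9, 232.7]
orientation: [0.149, 3.136, 0.004]
ft_force: [-0.3, 0.4, -0.5]
width: 67.0
```

```bash
python3 - <<'E'
from h import *
for i in range(6): S=ctrl.get_image("scene")
D=ctrl.get_image("side");o=ctrl.get_obs();d=ctrl.get_image("wrist")
print(o["t"],o["ee_pos"],o["qvel"].round(3))
b,s,a=S["frame"],D["frame"],d["frame"]
cv2.imwrite("pics/f1.png",np.hstack([cv2.resize(s[60:180,280:440],(400,300)),cv2.resize(b[80:185,150:290],(400,300))])[:,:,::-1])
cv2.imwrite("pics/f1w.png",a[:,:,::-1])
E
```

```text
21.075 [ 682.10611297 -335.34623892  233.66308868] [ 0.002  0.003 -0.006  0.001 -0.    -0.   ]
```

View pics/f1.png

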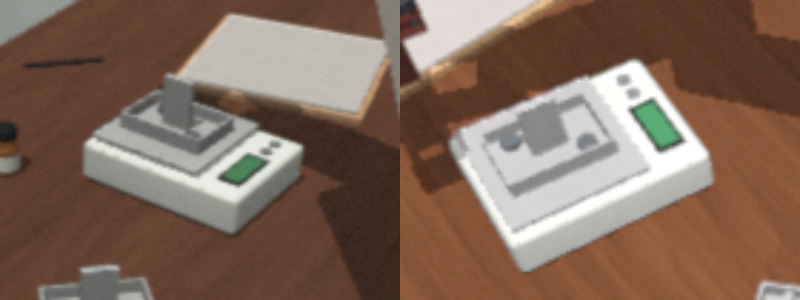

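View pics/f1w.png

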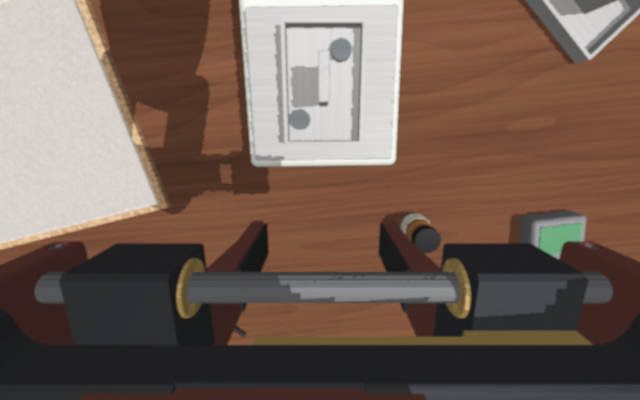

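The wrist view shows the tray on the pan with pellets at (341,49) and (300,119), and the tab top centred at about (324,77). Last measurement, then hand in.

```bash
python3 - <<'E'
from h import *
o=ctrl.get_obs();d=ctrl.get_image("wrist");P=wpose(o,d)
c=ray(d,[(324,77)],150,P)[0];print("tab",c,"off pan",c[:2]-np.array([574,-325]))
print("pellets",ray(d,[(341,49),(300,119)],87,P))
p=ray(d,[(245,7),(401,7)],75,P)[:,:2];e=(p[1]-p[0])/np.linalg.norm(p[1]-p[0]);print(np.linalg.norm(p[1]-p[0]),"pan",p.mean(0)+85*np.array([e[1],-e[0]]))
ctrl.close_job()
E
```

```text
tab [ 573.46216633 -323.78536967  150.        ] off pan [-0.53783367  1.21463033]
pellets [[ 537.26223052 -301.1971364    87.        ]
 [ 606.59861106 -354.69441863   87.        ]]
171.71530586061866 pan [ 575.20200029 -324.63229862]
the job is handed in; nothing more can be done
```

I gripped the loaded carrier by its tab, carried it level to the balance, set it down in the middle of the pan and let go. I then backed the arm off and handed the job in at about 21 s; it reports no verdict.

- **Position:** in the last wrist picture the tab centre is about 1 to 2 mm from the pan centre, against a limit of 25 mm.
- **Set-down:** the wrist force went from about −3.4 N (hanging) to +3.2 N when the tray touched the pan. That was at the expected height, with the carrier's underside at 75 mm.
- **Pellets and posture:** the carrier looks upright, and both pellets are inside its walls, one on each side of the tab.
- **Arm:** it was still and clear of everything, about 110 mm back and 120 mm higher than at release.

No check failed. The separate estimates of the pan centre differed by up to about 4.5 mm. The gripper read about 8 mm when closed on the 10 mm tab.

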